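Pull the bowl arm out by one hole

ROBOT

A 6-joint arm with a two-finger parallel gripper is mounted at the origin on the work surface. World frame = base frame: x ahead of the robot, y to its left, z up, the work surface at z = 0. Lengths are in m, angles in degrees, forces in N, time in s.
With the tool pointing down it reaches from about 0.4 to 0.825 m from the base axis. Payload 7 kg.
Tool frame: the origin (TCP) lies midway between the tips of the shut fingers; the grasp point (between the pads) lies 19 mm behind it; z points along the fingers, y is the line along which they close (so a half turn about z gives the same grasp; the last joint's range is limited). The gripper opens to 88 mm and grips with 3 to 60 N. Pads are 19 mm wide; open, the fingers measure 130 mm over their backs; the gripper's body (78 mm by 193 mm) begins 47 mm behind the grasp point.
Start: joints at [79.647, 20.546, 0.682, 0, -70.136, -16.507], TCP at [0.305, 0.602, 0.227] pointing down, gripper open.
Joint ranges: [-176.03, 176.03], [-82.01, 121.73], [-58.28, 71.71], [-173.87, 95.51], [-174.79, -0.11], [-173.66, 173.66]. Speed limits (degrees/s): [136.94, 136.94, 172.46, 180, 180, 180].

INTERFACE

Orientations are given as [roll, pitch, yaw] about the fixed x, y, z axes, in that order (R = Rz(yaw) Ry(pitch) Rx(roll)).
In Python, from plant import r, eyes, workorder gives the robot as it stands.
- The arm moves only by the tool step_arm, never from a script. Its argument "plan" is a list of rows, each a list of 5 numbers: the shift along the tool's x, y, z each as a share of 25 cm, from -1 to 1, then the turn about the tool's z as a share of 60 degrees, from -1 to 1, then the finger opening in mm, from 0 to 87.6. In form: [[x, y, z, turn, jaw], ...]. A call has 1 to 12 rows; each row is the pose to reach, as a shift and turn from the pose commanded when the call began, along the tool's axes at that moment; what a row does not reach only later rows make up. A row lasts 1/12 s, in which the tool goes at most 41.7 mm and 7.16 degrees, less where a joint would pass 70% of its speed; a pose out of reach is approached as far as the arm can. A call with a number of a shift or a turn outside -1 to 1 is refused whole. A call with a gripper value outside its range is refused whole. The fingers move at their own pace and stop on an object; "newtons" is the grip in N (left out, the last holds). Time passes only in rows, so rows that repeat a pose let the fingers close. It gives the time, the measured TCP pose, the force, the opening and the grip force at its end, in the units of the state.
- r.get_state(): the state, without advancing time (a new reading comes with each control period).
- eyes.capture(name): name is "scene" or "top" or "wrist"; returns the picture (480x640x3 uint8, red, green, blue); there is no depth.
- eyes.camera_model(name): a dict with "fov_y" (degrees; the focal length in pixels is half the picture's height over the tangent of half this angle, whatever the lens; pixels are square), "cx", "cy" (the principal point, pixels), "world_to_cam" (4x4, takes a point from world to camera coordinates); the wrist camera has in their place "hand_eye" (4x4, takes a point from camera to tool coordinates, whose origin is the TCP and whose axes are the flange's). Camera axes: x right, y up, looking along -z (the intrinsics and any distortion apply to the point x, -y, -z); pixel columns grow to the right and rows downward; lengths in m; the calibration is good to about 2 mm. A picture is of the moment at which its call begins: read the wrist's pose just before it. camera_model takes no time and is no camera call.
- workorder.close_job(): hands the job in; it is judged then, once.
The state is a dict: "time_s": time; "joints": joint angles; "qd": joint speeds; "joint_torque": joint torques, N m; "tcp_pos": TCP position; "eef_rot": TCP orientation; "contact_force": force on the tool from outside, world axes, zero at the start; "moment": the same for the moment, N m; "gripper_width": finger opening in m; "gripper_force": force on a finger pad.
Only numpy, scipy, OpenCV 4.12 (cv2) and the standard library are available. Lean on these libraries where they do the work, as an engineer would, in place of code of your own. Each camera call takes 0.05 s, during which the arm holds its last target. There are 200 camera calls.

TASK

The bowl tray hangs on a telescopic arm that is locked by a spring pin under the jutting wire shelf. Press the pin flush and push the outer tube by its thumb lug towards the robot until the pin springs out again in the next hole, one hole further, and then let go. The purple bowl must ride along upright in its tray, and the plate, the salt shaker and the two spoons must be left where they are.

Things in the scene. Friction and masses are not known exactly. Their poses are not given: they have to be found in the camera images.
- rack: fixed steel wire rack, origin on the work surface, turned so that its x points roughly to the robot's left and its y towards the robot (within 20 degrees). Legs at x 85 and 182, y -195 and 95 mm. In front of them the telescopic arm runs along y: aluminium tube, 30 mm square section, axis at x 0, z 70 mm, turned about y so that its flat with the holes looks up and to -x, 35 degrees from vertical.
- shelf_edge (a point): middle of the open edge of the rack's wire shelf (x -8, y -50, z 185 mm in the rack's frame); the shelf reaches 290 mm along y and 190 mm to +x. It juts out over the tube, so an upright gripper has no room at the pin: lean the tool about 35 degrees, its fingers along the flat's inward normal.
- flat_line (a point): point on the mid line of the tube's flat (x -8.6, y 0, z 82.3 mm in the rack's frame; axes as the rack's). The line runs along y; the flat is 30 mm wide, its outward normal (-0.574, 0, 0.819). The pin and all holes are on this line. How far along y the arm stands differs each time and is not reported: the pin is at y -30 to +30 mm, to be seen from above or found by feel from the lug.
- pin (a joint): steel spring pin, round-headed, 16 mm across, on the fixed inner tube. Value: pressed depth along the inward normal; 0 = out, 7 mm proud of the flat; 0.007 = flush; 0.009 = under the outer tube's wall; stop 0.010. Spring 3 N at first, 5 N flush. When held flush, pushing the outer tube with 4 to 15 N makes it dive under the hole's edge; otherwise it locks the tube.
- sleeve (a joint): outer tube with lug and tray. Value: slide to the rack's +y (towards the robot) since the start; 0 = first hole, 0.040 = next hole, each with 1.5 mm play; rubs with 3 to 4 N. Holes 19 mm, 40 mm apart, the others on the -y side. Thumb lug: black plate across the flat, 26 mm wide, 6 thick, 24 proud; its -y face is 12 mm to +y of the first hole's centre, so a fingertip against it covers the pin.
- bowl_center (a point): purple plastic bowl, 104 mm across, 50 mm high; the point is on its axis, 25 mm up, z along the axis. It stands loose, up to 8 mm off centre each way, in the tray: 126 x 126 mm, fixed to the outer tube's +y end, tray centre 107 mm to +y of the first hole, floor 33 mm and rim 44 mm above the work surface.
- plate: white enamel plate, 176 mm across, 18 mm high, lying on the wire shelf; origin at the centre of its underside
- shaker: glass salt shaker with a metal cap, 42 mm across, 85 mm high; origin at the centre of its underside
- tasting_spoon: wooden tasting spoon, 220 mm long, 12 mm high, lying on the rack's -x side; origin on the underside, 90 mm from the round end, x towards that end
- slotted_spoon: stainless steel slotted spoon, 275 mm long, 3 mm thick, lying behind the rack, on its +x side; origin on the underside, 105 mm from the slotted end, x towards that end
Mind the look-alikes: they are no part of the job. Of the things like the part that bears bowl_center, leave any that is turquoise; of the rest the smaller one is meant.

How it is judged:
By the outcome, as a careful person would: the job done as asked, in the order asked, and still so for the second after the job is handed in, with the robot touching nothing.
It also fails if it takes over 38 s, if anything falls off the work surface, if the arm or the gripper's body presses on something with over 40 N, if the wrist force passes 120 N, or if a joint passes its speed limit or range.

## Working session

There is one attempt and no reset: what is moved stays moved. The work goes in short steps, Python scripts to look and compute and a tool call to move; the robot and the scene stay as the last step left them, time stands still between calls to the robot, and variables do not carry over. Pictures are saved under pics/ and viewed, at most 10 in all, crops included, and the job is handed in when it is done.

Besides the shell and the picture viewer there is one more tool, called after "Call:" as name(argument=value, ...) on one line, values as JSON. step_arm: Moves the arm, as the interface text tells. Its arguments: {"type":"object","properties":{"plan":{"type":"array"},"newtons":{"type":"number"}},"required":["plan"]}

```bash
mkdir -p pics; ls
python3 - <<'E'
from plant import r, eyes, workorder
import cv2,numpy as np
for n in ("scene","top"):
    cv2.imwrite(f"pics/{n}0.png",eyes.capture(n)[:,:,::-1])
for n in ("scene","top","wrist"):
    print(n,{k:(np.round(v,4).tolist()) for k,v in eyes.camera_model(n).items()})
s=r.get_state();print({k:np.round(v,4).tolist() for k,v in s.items()})
E
```

```text
pics
scene {'fov_y': 55.1753, 'cx': 326.0375, 'cy': 233.6125, 'world_to_cam': [[-0.8513, 0.5245, 0.0098, 0.4358], [-0.4522, -0.7432, 0.4932, 0.215], [0.2659, 0.4154, 0.8699, -1.2039], [0.0, 0.0, 0.0, 1.0]]}
top {'fov_y': 47.6432, 'cx': 323.3341, 'cy': 241.8576, 'world_to_cam': [[-0.0112, -0.9998, 0.0159, 0.0306], [0.9831, -0.0081, 0.1827, -0.5254], [-0.1825, 0.0177, 0.983, -1.0411], [0.0, 0.0, 0.0, 1.0]]}
wrist {'fov_y': 60.0789, 'cx': 318.1746, 'cy': 240.2323, 'hand_eye': [[-0.0003, 0.955, 0.2965, 0.0804], [1.0, 0.0004, -0.0002, 0.0002], [-0.0003, 0.2965, -0.955, -0.1576], [0.0, 0.0, 0.0, 1.0]]}
{'time_s': 0.1, 'joints': [79.6464, 20.5879, 0.6389, -0.0181, -70.1351, -16.5073], 'qd': [-0.0249, -0.0568, 0.2083, 0.0857, 0.0382, 0.1173], 'joint_torque': [-0.0008, -58.4163, 29.3751, 7.0156, 0.0102, -0.0001], 'tcp_pos': [0.3048, 0.6018, 0.2257], 'eef_rot': [179.9145, -0.0076, -26.867], 'contact_force': [-0.2761, -0.582, 0.6861], 'moment': [-0.0433, 0.0396, 0.0138], 'gripper_force': 0.0, 'gripper_width': 0.0872}
```

View both.

View pics/top0.png

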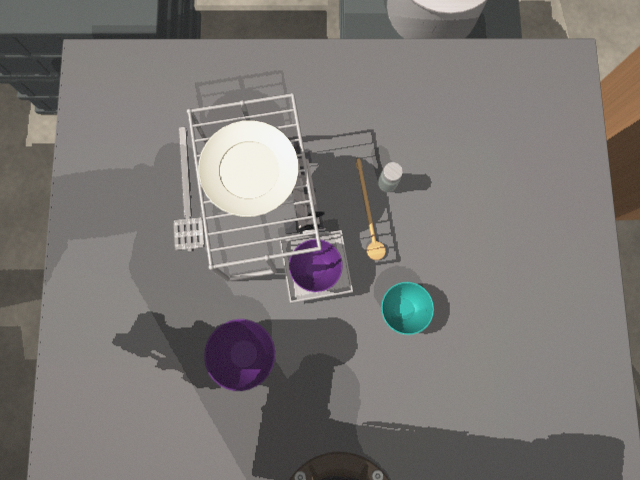

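View pics/scene0.png

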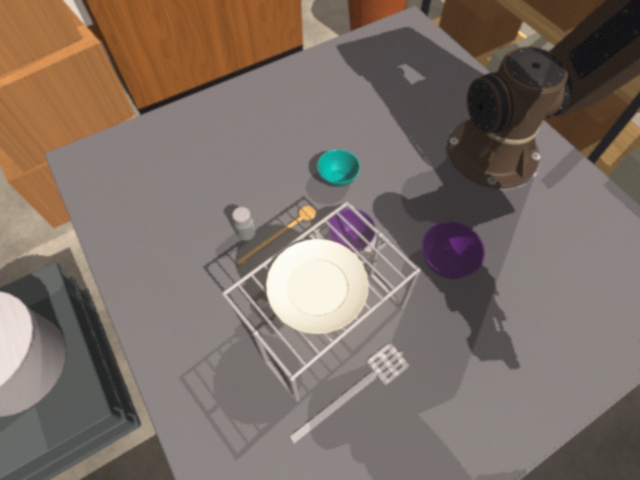

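```bash
cat > h.py <<'E'
from plant import r, eyes, workorder
import cv2,numpy as np
from scipy.spatial.transform import Rotation as Rn
def cam(n):
    m=eyes.camera_model(n); f=240/np.tan(np.radians(m['fov_y']/2))
    if n=='wrist':
        s=r.get_state(); T=np.eye(4); T[:3,:3]=Rn.from_euler('xyz',s['eef_rot'],degrees=True).as_matrix(); T[:3,3]=s['tcp_pos']
        W=np.linalg.inv(T@np.array(m['hand_eye']))
    else: W=np.array(m['world_to_cam'])
    return W,f,m['cx'],m['cy']
def proj(c,P):
    W,f,cx,cy=c; p=np.atleast_2d(P)@W[:3,:3].T+W[:3,3]
    return np.c_[cx+f*p[:,0]/-p[:,2], cy+f*p[:,1]/p[:,2]]
def ray(c,uv,z):
    W,f,cx,cy=c; uv=np.atleast_2d(uv).astype(float)
    d=np.c_[(uv[:,0]-cx)/f,-(uv[:,1]-cy)/f,-np.ones(len(uv))]@W[:3,:3]
    o=-W[:3,:3].T@W[:3,3]
    return o+d*((z-o[2])/d[:,2])[:,None]
E
python3 - <<'E'
from h import *
c=cam('top')
P=ray(c,[(293,95),(319,248),(190,110),(211,268)],0.185);print(P.round(4))
d=P[1]-P[0];print(np.linalg.norm(d),np.linalg.norm(P[2]-P[0]))
im=cv2.imread('pics/top0.png')[80:310,170:410]
cv2.imwrite('pics/t1.png',cv2.resize(im,None,fx=2.5*1.3,fy=2.5,interpolation=cv2.INTER_CUBIC) if 0 else cv2.resize(im,None,fx=2.6,fy=2.6,interpolation=cv2.INTER_CUBIC))
E
```

```text
[[0.7753 0.0807 0.185 ]
 [0.4894 0.0357 0.185 ]
 [0.7466 0.2683 0.185 ]
 [0.4559 0.2225 0.185 ]]
0.2893828511146605 0.18977226273377387
```

View pics/t1.png

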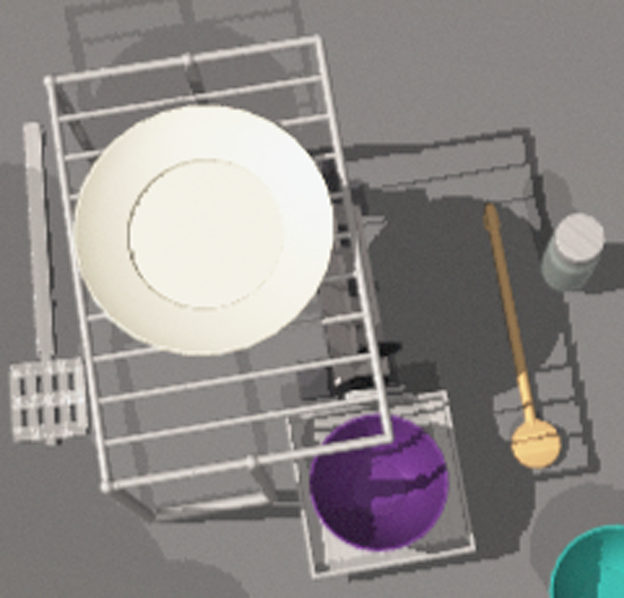

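The top view shows the shelf corners at (293,95), (319,248), (190,110) and (211,268). The lug is the black plate near (311,217), and the tray with the purple bowl is near (318,265). A plan row has no tilt, so I'll go to the azimuth the lean needs and see how the arm behaves near its reach limit.

Call:
step_arm(plan=[[-1,0.06,0,0.9,87],[-1,0.06,0,0.9,87],[-1,0.06,0,0.9,87],[-1,0.06,0,0.9,87],[-1,0.06,0,0.9,87],[-1,0.06,0,0.9,0],[-1,0.06,0,0.9,0],[-1,0.06,0,0.9,0],[-1,0.06,0,0.9,0]])

```text
time_s: 0.85
tcp_pos: [0.0739, 0.7017, 0.2256]
eef_rot: [180.0, -0.1, -81.0]
contact_force: [0.5, -0.1, -0.3]
gripper_width: 0.0656
gripper_force: 0.0
```

Run:
```python
from h import *
c=cam('top')
O=np.array([.5818,.0583,0]); X=np.array([-.1545,.988,0]); X/=np.linalg.norm(X); Y=np.array([X[1]*-1,X[0],0])
def rk(P): P=P-O; return np.c_[P@X,P@Y].round(4)*1000
t=np.array([(288,420),(443,395),(474,548),(315,575)])/2.6+(170,80)
print('tray',rk(ray(c,t,.044)),rk(ray(c,t,.044)).mean(0))
b=np.array([[378,481]])/2.6+(170,80); print('bowl',rk(ray(c,b,.07)))
l=np.array([(398,347),(375,350),(358,383),(340,385)])/2.6+(170,80)
print('lug',rk(ray(c,l,.1)))
s=r.get_state();print({k:np.round(v,4).tolist() for k,v in s.items()})
```

```text
tray [[ 60.4  45.3]
 [-61.3  45.3]
 [-64.2 166.3]
 [ 58.3 166.7]] [ -1.7 105.9]
bowl [[  0.2 107.2]]
lug [[-30.   15. ]
 [-12.8  14.5]
 [  3.6  37.1]
 [ 16.9  36.4]]
{'time_s': 0.85, 'joints': [99.7556, 23.4984, 5.0362, -0.0127, -71.6209, -90.7073], 'qd': [-1.3716, -0.4635, -0.2841, 0.1001, 0.0107, 8.7231], 'joint_torque': [0.9535, -62.0806, 29.6967, 6.9907, -0.062, -1.5894], 'tcp_pos': [0.0739, 0.7017, 0.2256], 'eef_rot': [179.989, -0.0832, -80.9557], 'contact_force': [0.4906, -0.0862, -0.2676], 'moment': [0.0581, -0.0783, -0.0042], 'gripper_force': 0.0, 'gripper_width': 0.0656}
```

Call:
step_arm(plan=[[-1,0.75,0,0,0],[-1,0.75,0,0,0],[-1,0.75,0,0,0],[-1,0.75,0,0,0],[-1,0.75,0,0,0],[-1,0.75,0,0,0],[-1,0.75,0,0,0],[-1,0.75,0,0,0],[-1,0.75,0,0,0]])

```text
time_s: 1.6
tcp_pos: [-0.1534, 0.9199, 0.2207]
eef_rot: [-180.0, -0.3, -80.5]
contact_force: [-1.2, 0.6, -0.5]
gripper_width: 0.0053
gripper_force: 0.0
```

Run:
```python
from h import *
s=r.get_state();print({k:np.round(s[k],3).tolist() for k in ('time_s','joints','qd','tcp_pos','eef_rot')})
```

```text
{'time_s': 1.6, 'joints': [111.312, 48.562, 48.806, -0.054, -90.53, -101.857], 'qd': [-1.804, -3.602, -6.218, -0.028, 2.571, 0.863], 'tcp_pos': [-0.153, 0.92, 0.221], 'eef_rot': [-179.994, -0.29, -80.545]}
```

Call:
step_arm(plan=[[-1,0.15,0,0,0],[-1,0.15,0,0,0],[-1,0.15,0,0,0],[-1,0.15,0,0,0],[-1,0.15,0,0,0],[-1,0.15,0,0,0],[-1,0.15,0,0,0],[-1,0.15,0,0,0]])

```text
time_s: 2.27
tcp_pos: [-0.1926, 1.0049, 0.1838]
eef_rot: [-179.9, 2.6, -80.8]
contact_force: [0.5, -0.0, 0.0]
gripper_width: 0.0002
gripper_force: 0.0
```

Run:
```python
from h import *
s=r.get_state();print({k:np.round(s[k],3).tolist() for k in ('time_s','joints','qd','tcp_pos','eef_rot')})
```

```text
{'time_s': 2.267, 'joints': [111.907, 62.016, 71.711, 0.687, -97.214, -102.648], 'qd': [0.64, 2.112, 0.093, -0.013, 2.378, -0.92], 'tcp_pos': [-0.193, 1.005, 0.184], 'eef_rot': [-179.883, 2.569, -80.84]}
```

Call:
step_arm(plan=[[-0.5,0,0,0,0],[-1,0,0,0,0],[-1,0,0,0,0],[-1,0,0,0,0]])

```text
time_s: 2.6
tcp_pos: [-0.1933, 1.0314, 0.15]
eef_rot: [-179.7, 4.7, -80.9]
contact_force: [-0.2, -0.3, -0.2]
gripper_width: 0.0003
gripper_force: 0.0
```

Run:
```python
from h import *
s=r.get_state();print({k:np.round(s[k],4).tolist() for k in ('time_s','joints','qd','tcp_pos','eef_rot')})
```

```text
{'time_s': 2.6, 'joints': [111.6268, 64.1027, 71.6489, 1.3152, -93.0096, -102.3731], 'qd': [-0.7851, 4.7664, 0.1091, 0.1103, 4.6053, 0.5453], 'tcp_pos': [-0.1933, 1.0314, 0.15], 'eef_rot': [-179.6968, 4.7121, -80.8549]}
```

Call:
step_arm(plan=[[0.1,0,-0.2,0,0],[0.2,0,-0.4,0,0],[0.2,0,-0.4,0,0]])

```text
time_s: 2.85
tcp_pos: [-0.1841, 0.9733, 0.2438]
eef_rot: [-179.6, 4.5, -80.9]
contact_force: [0.5, 0.3, 4.5]
gripper_width: 0.0004
gripper_force: 0.0
```

Run:
```python
from h import *
s=r.get_state();print({k:np.round(s[k],4).tolist() for k in ('time_s','joints','qd','tcp_pos','eef_rot')})
```

```text
{'time_s': 2.85, 'joints': [112.4428, 53.269, 60.3603, 1.4597, -92.8035, -103.1905], 'qd': [2.4121, -32.6092, -18.3469, 1.271, -6.2398, -2.1396], 'tcp_pos': [-0.1841, 0.9733, 0.2438], 'eef_rot': [-179.5662, 4.5068, -80.8566]}
```

Call:
step_arm(plan=[[-1,0,-0.3,0,0],[-1,0,-0.3,0,0],[-1,0,-0.3,0,0],[-1,0,-0.3,0,0],[-1,0,-0.3,0,0],[-1,0,-0.3,0,0],[-1,0,-0.3,0,0]])

```text
time_s: 3.43
tcp_pos: [-0.1872, 1.0103, 0.2532]
eef_rot: [-179.5, 7.2, -80.8]
contact_force: [0.1, 0.0, 1.0]
gripper_width: 0.0003
gripper_force: 0.0
```

Run:
```python
from h import *
s=r.get_state();print({k:np.round(s[k],4).tolist() for k in ('time_s','joints','qd','tcp_pos','eef_rot')})
```

```text
{'time_s': 3.4333, 'joints': [112.0179, 58.3405, 71.6821, 2.071, -96.4613, -102.5275], 'qd': [-0.1485, 0.3846, -0.1397, -0.0086, 0.3847, 0.2903], 'tcp_pos': [-0.1872, 1.0103, 0.2532], 'eef_rot': [-179.5192, 7.1599, -80.8363]}
```

Call:
step_arm(plan=[[-1,0,-0.3,0,0],[-1,0,-0.3,0,0],[-1,0,-0.3,0,0]])

```text
time_s: 3.68
tcp_pos: [-0.1878, 1.0246, 0.259]
eef_rot: [-179.3, 9.5, -80.8]
contact_force: [-0.3, -0.5, -0.1]
gripper_width: 0.0002
gripper_force: 0.0
```

Call:
step_arm(plan=[[-1,0,-0.3,0,0],[-1,0,-0.3,0,0]])

```text
time_s: 3.85
tcp_pos: [-0.1888, 1.0372, 0.2669]
eef_rot: [-179.1, 11.7, -80.8]
contact_force: [-0.0, 0.3, 0.3]
gripper_width: 0.0001
gripper_force: 0.0
```

Call:
step_arm(plan=[[-1,0,-0.3,0,0]])

```text
time_s: 3.93
tcp_pos: [-0.1897, 1.0458, 0.273]
eef_rot: [-179.0, 13.3, -80.8]
contact_force: [0.7, 0.5, 0.0]
gripper_width: 0.0
gripper_force: 0.0
```

Call:
step_arm(plan=[[-1,0,-0.3,0,0]])

```text
time_s: 4.02
tcp_pos: [-0.1909, 1.0552, 0.2817]
eef_rot: [-178.8, 15.1, -80.7]
contact_force: [-0.3, 1.5, -0.0]
gripper_width: 0.0006
gripper_force: 0.0
```

Run:
```python
from h import *
s=r.get_state();print({k:np.round(s[k],4).tolist() for k in ('time_s','joints','qd','tcp_pos','eef_rot')})
```

```text
{'time_s': 4.0167, 'joints': [112.1287, 57.6918, 71.6355, 4.4584, -89.4133, -102.4724], 'qd': [0.7815, -2.9381, 0.1771, 6.5119, 17.5759, -0.423], 'tcp_pos': [-0.1909, 1.0552, 0.2817], 'eef_rot': [-178.8433, 15.1435, -80.7129]}
```

Call:
step_arm(plan=[[-1,0,-0.2,0,0]])

```text
time_s: 4.1
tcp_pos: [-0.1922, 1.0655, 0.2893]
eef_rot: [-178.7, 17.0, -80.7]
contact_force: [0.7, 0.2, 0.7]
gripper_width: 0.0006
gripper_force: 0.0
```

Call:
step_arm(plan=[[-1,0,-0.2,0,0]])

```text
time_s: 4.18
tcp_pos: [-0.1936, 1.0751, 0.2957]
eef_rot: [-178.5, 18.7, -80.6]
contact_force: [0.1, -0.3, -0.4]
gripper_width: 0.0008
gripper_force: 0.0
```

Call:
step_arm(plan=[[-1,0,-0.1,0,0]])

```text
time_s: 4.27
tcp_pos: [-0.1951, 1.086, 0.3012]
eef_rot: [-178.4, 20.6, -80.6]
contact_force: [-0.3, -1.0, 1.2]
gripper_width: 0.0008
gripper_force: 0.0
```

Call:
step_arm(plan=[[-1,0,-0.1,0,0]])

```text
time_s: 4.35
tcp_pos: [-0.1966, 1.0965, 0.306]
eef_rot: [-178.2, 22.3, -80.5]
contact_force: [0.2, -0.0, -0.7]
gripper_width: 0.0006
gripper_force: 0.0
```

Call:
step_arm(plan=[[-1,0,0,0,0]])

```text
time_s: 4.43
tcp_pos: [-0.1981, 1.1081, 0.3101]
eef_rot: [-178.1, 24.1, -80.5]
contact_force: [-0.6, 0.7, 1.0]
gripper_width: 0.0002
gripper_force: 0.0
```

Call:
step_arm(plan=[[-1,0,0,0,0]])

```text
time_s: 4.52
tcp_pos: [-0.1997, 1.1192, 0.3133]
eef_rot: [-177.9, 25.8, -80.4]
contact_force: [0.8, -0.1, -0.3]
gripper_width: 0.0001
gripper_force: 0.0
```

Call:
step_arm(plan=[[-1,0,0,0,0]])

```text
time_s: 4.6
tcp_pos: [-0.2012, 1.1296, 0.3182]
eef_rot: [-177.7, 27.5, -80.3]
contact_force: [-0.0, -0.8, 0.5]
gripper_width: 0.0007
gripper_force: 0.0
```

Call:
step_arm(plan=[[-1,0,0,0,0]])

```text
time_s: 4.68
tcp_pos: [-0.2026, 1.1396, 0.3247]
eef_rot: [-177.5, 29.3, -80.2]
contact_force: [-0.3, 0.6, -0.3]
gripper_width: 0.0005
gripper_force: 0.0
```

Run:
```python
from h import *
s=r.get_state();print({k:np.round(s[k],4).tolist() for k in ('time_s','joints','qd','tcp_pos','eef_rot')})
```

```text
{'time_s': 4.6833, 'joints': [112.3392, 58.0811, 71.6407, 8.8312, -75.5255, -103.2942], 'qd': [0.4305, 0.3797, 0.0496, 7.0058, 20.7051, -2.025], 'tcp_pos': [-0.2026, 1.1396, 0.3247], 'eef_rot': [-177.5143, 29.2694, -80.2329]}
```

Call:
step_arm(plan=[[0.19,0.88,-0.11,0,0],[0.19,0.88,-0.11,0,0],[0.19,0.88,-0.11,0,0],[0.19,0.88,-0.11,0,0],[0.19,0.88,-0.11,0,0],[0.19,0.88,-0.11,0,0]])

```text
time_s: 5.18
tcp_pos: [-0.4186, 1.0491, 0.3175]
eef_rot: [-177.5, 29.2, -80.0]
contact_force: [-1.7, -0.1, -1.2]
gripper_width: 0.0005
gripper_force: 0.0
```

Call:
step_arm(plan=[[0.17,0.88,-0.1,0,0],[0.17,0.88,-0.1,0,0],[0.17,0.88,-0.1,0,0],[0.17,0.88,-0.1,0,0],[0.17,0.88,-0.1,0,0],[0.17,0.88,-0.1,0,0]])

```text
time_s: 5.68
tcp_pos: [-0.6251, 0.9622, 0.2962]
eef_rot: [-177.0, 28.7, -79.7]
contact_force: [-2.5, -0.2, -4.5]
gripper_width: 0.0003
gripper_force: 0.0
```

Call:
step_arm(plan=[[-0.9,0.4,0,0,0]])

```text
time_s: 5.77
tcp_pos: [-0.6328, 0.971, 0.3056]
eef_rot: [-177.8, 30.6, -79.6]
contact_force: [-0.2, 0.4, -0.0]
gripper_width: 0.0008
gripper_force: 0.0
```

Call:
step_arm(plan=[[-0.9,0.4,0,0,0]])

```text
time_s: 5.85
tcp_pos: [-0.6352, 0.9823, 0.3182]
eef_rot: [-178.6, 32.7, -79.8]
contact_force: [0.4, 0.7, 0.5]
gripper_width: 0.0005
gripper_force: 0.0
```

```bash
cat >> h.py <<'E'
O=np.array([.5818,.0583,0]); X=np.array([-.1545,.988,0]); X/=np.linalg.norm(X); Y=np.array([-X[1],X[0],0]); Rk=np.c_[X,Y,[0,0,1]]
def st():
    s=r.get_state(); R=Rn.from_euler('xyz',s['eef_rot'],degrees=True).as_matrix()
    n=np.array([.574,0,-.819]);n/=np.linalg.norm(n)
    T=Rk.T@R; p=Rk.T@(np.array(s['tcp_pos'])-O)
    print('t',round(s['time_s'],2),'rack tcp mm',(p*1000).round(1),'toolz',T[:,2].round(3),'tooly',T[:,1].round(3),'lean',np.degrees(np.arcsin(T[0,2])).round(1),'q',np.round(s['joints'],1),'F',np.round(s['contact_force'],1))
    return s,R,T,p
E
python3 -c "
from h import *
st()"
```

```text
t 5.85 rack tcp mm [1100.9 1059.6  318.2] toolz [ 0.54  -0.012 -0.841] tooly [-0.009  1.    -0.021] lean 32.7 q [ 138.4   61.5   71.6   21.4  -75.2 -129.5] F [0.4 0.7 0.5]
```

Call:
step_arm(plan=[[-0.95,0.3,0,0,0]])

```text
time_s: 5.93
tcp_pos: [-0.6363, 0.9924, 0.3292]
eef_rot: [-179.2, 34.4, -79.9]
contact_force: [0.2, 0.3, 0.1]
gripper_width: 0.0003
gripper_force: 0.0
```

```bash
cat >> h.py <<'E'
def go(targets):  # world targets -> shares from the present pose
    s,R,T,p=st()
    for t in targets:
        d=R.T@(np.array(t)-np.array(s['tcp_pos'])); print(t,'share',(d/.25).round(2),'n',np.ceil(np.linalg.norm(d)/.0417))
def rw(p): return (O+Rk@(np.array(p)/1000)).round(4)
E
python3 -c "
from h import *
go([(-.1,.75,.42),(.4,.5,.45),rw((-66,-1,400)),rw((-66,-1,164))])"
```

```text
t 5.93 rack tcp mm [1111.1 1059.1  329.2] toolz [ 0.565 -0.001 -0.825] tooly [-0.014  1.    -0.011] lean 34.4 q [ 138.1   61.3   71.6   21.9  -73.6 -129.4] F [0.2 0.3 0.1]
(-0.1, 0.75, 0.42) share [ 0.89 -1.96 -1.03] n 15.0
(0.4, 0.5, 0.45) share [ 1.93 -3.76 -1.86] n 28.0
[ 0.593  -0.0068  0.4   ] share [ 3.8  -4.18 -2.89] n 39.0
[ 0.593  -0.0068  0.164 ] share [ 4.33 -4.17 -2.11] n 39.0
```

Call:
step_arm(plan=[[0.45,-0.98,-0.5,0,0],[0.45,-0.98,-0.5,0,0],[0.45,-0.98,-0.5,0,0],[0.45,-0.98,-0.5,0,0],[0.45,-0.98,-0.5,0,0],[0.45,-0.98,-0.5,0,0],[0.45,-0.98,-0.5,0,0]])

```text
time_s: 6.52
tcp_pos: [-0.407, 0.8919, 0.3675]
eef_rot: [-179.3, 34.5, -80.1]
contact_force: [0.0, 1.4, 1.2]
gripper_width: 0.0005
gripper_force: 0.0
```

Call:
step_arm(plan=[[0.45,-0.98,-0.5,0,0],[0.45,-0.98,-0.5,0,0],[0.45,-0.98,-0.5,0,0],[0.45,-0.98,-0.5,0,0],[0.45,-0.98,-0.5,0,0],[0.45,-0.98,-0.5,0,0],[0.45,-0.98,-0.5,0,0]])

```text
time_s: 7.1
tcp_pos: [-0.144, 0.7734, 0.4084]
eef_rot: [-179.3, 34.5, -80.1]
contact_force: [1.7, 0.9, 1.0]
gripper_width: 0.0005
gripper_force: 0.0
```

Call:
step_arm(plan=[[0.52,-0.9,-0.42,0,0],[0.52,-0.9,-0.42,0,0],[0.52,-0.9,-0.42,0,0],[0.52,-0.9,-0.42,0,0],[0.52,-0.9,-0.42,0,0],[0.52,-0.9,-0.42,0,0],[0.52,-0.9,-0.42,0,0]])

```text
time_s: 7.68
tcp_pos: [0.1053, 0.6458, 0.4245]
eef_rot: [-179.3, 34.6, -80.1]
contact_force: [0.2, 0.6, 0.2]
gripper_width: 0.0003
gripper_force: 0.0
```

Call:
step_arm(plan=[[0.52,-0.9,-0.42,0,0],[0.52,-0.9,-0.42,0,0],[0.52,-0.9,-0.42,0,0],[0.52,-0.9,-0.42,0,0],[0.52,-0.9,-0.42,0,0],[0.52,-0.9,-0.42,0,0],[0.52,-0.9,-0.42,0,0]])

```text
time_s: 8.27
tcp_pos: [0.3549, 0.519, 0.4394]
eef_rot: [-179.2, 34.5, -80.0]
contact_force: [-0.1, 1.0, 0.5]
gripper_width: 0.0004
gripper_force: 0.0
```

```bash
python3 -c "
from h import *
go([rw((-66,-1,400)),rw((-66,-1,164))])"
```

```text
t 8.27 rack tcp mm [490.2 153.  439.4] toolz [ 0.567 -0.003 -0.824] tooly [-0.011  1.    -0.011] lean 34.5 q [ 59.4  -0.5   2.6 -23.  -66.8 -45.5] F [-0.1  1.   0.5]
[ 0.593  -0.0068  0.4   ] share [ 1.93 -0.59 -1.13] n 14.0
[ 0.593  -0.0068  0.164 ] share [ 2.47 -0.58 -0.35] n 16.0
```

Call:
step_arm(plan=[[0.97,-0.3,-0.57,0,0],[0.97,-0.3,-0.57,0,0],[0.97,-0.3,-0.57,0,0],[0.97,-0.3,-0.57,0,0],[0.97,-0.3,-0.57,0,0],[0.97,-0.3,-0.57,0,0],[0.97,-0.3,-0.57,0,0]])

```text
time_s: 8.85
tcp_pos: [0.4733, 0.2546, 0.4201]
eef_rot: [-179.2, 34.5, -80.0]
contact_force: [1.9, 1.1, 0.1]
gripper_width: 0.0004
gripper_force: 0.0
```

Call:
step_arm(plan=[[0.97,-0.3,-0.57,0,0],[0.97,-0.3,-0.57,0,0],[0.97,-0.3,-0.57,0,0],[0.97,-0.3,-0.57,0,0],[0.97,-0.3,-0.57,0,0],[0.97,-0.3,-0.57,0,0],[0.97,-0.3,-0.57,0,0]])

```text
time_s: 9.43
tcp_pos: [0.5942, -0.0096, 0.4005]
eef_rot: [-179.3, 34.5, -80.0]
contact_force: [0.9, 1.2, -0.2]
gripper_width: 0.0005
gripper_force: 0.0
```

Call:
step_arm(plan=[[0.48,0,0.7,0,0],[0.48,0,0.7,0,0],[0.48,0,0.7,0,0],[0.48,0,0.7,0,0],[0.48,0,0.7,0,0],[0.48,0,0.7,0,0],[0.48,0,0.7,0,0]])

```text
time_s: 10.02
tcp_pos: [0.5948, -0.0069, 0.1862]
eef_rot: [-179.7, 34.6, -80.3]
contact_force: [0.8, -0.1, 2.4]
gripper_width: 0.0002
gripper_force: 0.0
```

Run:
```python
from h import *
go([rw((-66,-1,164))])
c=cam('wrist'); np.set_printoptions(suppress=True)
im=eyes.capture('wrist')[:,:,::-1]; cv2.imwrite('pics/w1.png',im)
print(proj(c,[rw(p) for p in [(-8.6,-1,82.3),(-12.6,-1,88),(-8.6,11,82.3),(-22.4,11,102),(-8,-50,185),(-8,50,185),(-8.6,100,82.3)]]).round(0))
```

```text
t 10.02 rack tcp mm [-66.4  -2.8 186.2] toolz [ 0.567  0.003 -0.824] tooly [-0.012  1.    -0.005] lean 34.6 q [ -5.3  23.8   4.8 -33.7 -82.3  23. ] F [ 0.8 -0.1  2.4]
[ 0.593  -0.0068  0.164 ] share [0.05 0.01 0.07] n 1.0
[[320. 218.]
 [320. 220.]
 [338. 218.]
 [340. 227.]
 [228. 363.]
 [415. 364.]
 [467. 219.]]
```

View pics/w1.png

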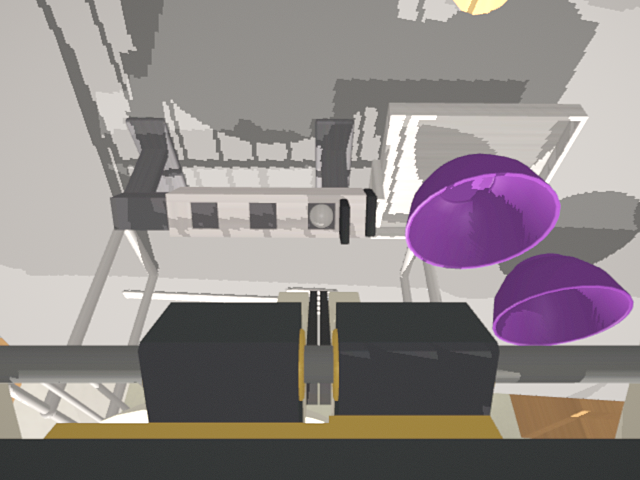

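The wrist view shows the pin at (321,216) and the lug plate at columns 340–349. Both match the prediction for a first hole at y≈-0.5. I'll zoom on the fingertips to get their width.

Run:
```python
import cv2
im=cv2.imread('pics/w1.png')[175:345,230:410]
cv2.imwrite('pics/w2.png',cv2.resize(im,None,fx=3.5,fy=3.5,interpolation=cv2.INTER_NEAREST))
```

```text
(no output)
```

View pics/w2.png

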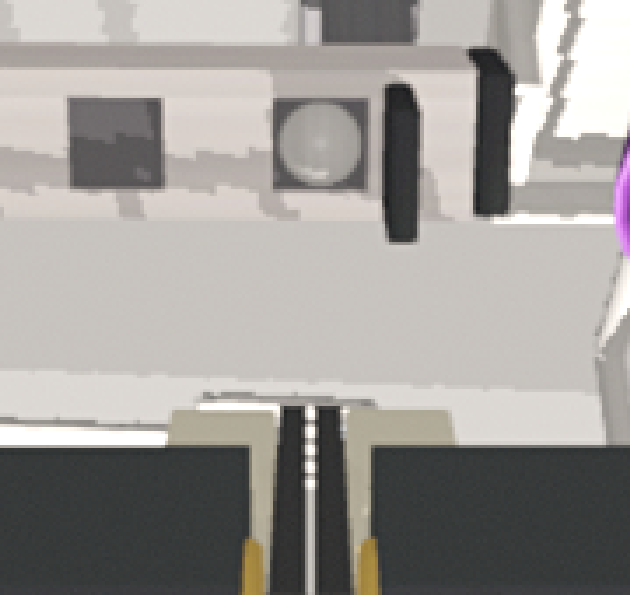

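```bash
python3 -c "
from h import *
go([rw((-21.5,-13,97))])"
```

```text
t 10.07 rack tcp mm [-67.1  -4.3 188.9] toolz [ 0.566 -0.001 -0.825] tooly [-0.012  1.    -0.01 ] lean 34.5 q [ -5.3  23.7   5.  -33.6 -82.3  23. ] F [0.8 0.3 1.4]
[0.598  0.0391 0.097 ] share [ 0.06 -0.03  0.41] n 3.0
```

Call:
step_arm(plan=[[0.03,-0.03,0.2,0,0],[0.06,-0.03,0.35,0,0],[0.06,-0.03,0.41,0,0],[0.06,-0.03,0.41,0,0],[0.06,-0.03,0.41,0,0]])

```text
time_s: 10.48
tcp_pos: [0.5983, 0.0396, 0.0975]
eef_rot: [-179.1, 34.4, -79.8]
contact_force: [0.9, 0.2, 0.5]
gripper_width: 0.0004
gripper_force: 0.0
```

Run:
```python
from h import *
go([rw((-21.5,-13,97))])
im=eyes.capture('wrist')[:,:,::-1]; cv2.imwrite('pics/w3.png',im[100:400,140:520])
```

```text
t 10.48 rack tcp mm [-21.  -13.4  97.5] toolz [ 0.565 -0.003 -0.825] tooly [-0.013  1.    -0.013] lean 34.4 q [ -1.5  27.9  -0.8 -35.8 -72.   26. ] F [0.9 0.2 0.5]
[0.598  0.0391 0.097 ] share [0. 0. 0.] n 1.0
```

View pics/w3.png

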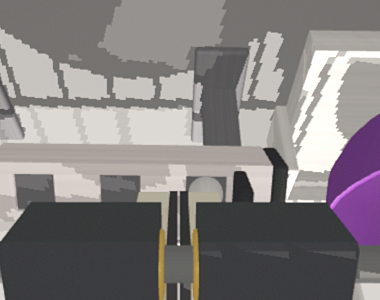

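Call:
step_arm(plan=[[0,0.012,0,0,0],[0,0.016,0,0,0]])

```text
time_s: 10.7
tcp_pos: [0.5942, 0.0379, 0.0975]
eef_rot: [-179.0, 34.4, -79.9]
contact_force: [0.3, 0.2, -0.4]
gripper_width: 0.0007
gripper_force: 0.0
```

Call:
step_arm(plan=[[0,0.006,0,0,0],[0,0.006,0,0,0]])

```text
time_s: 10.87
tcp_pos: [0.5916, 0.0379, 0.096]
eef_rot: [-179.2, 34.4, -80.0]
contact_force: [0.2, 0.3, 0.4]
gripper_width: 0.0001
gripper_force: 0.0
```

Call:
step_arm(plan=[[0,0.006,0,0,0],[0,0.006,0,0,0]])

```text
time_s: 11.03
tcp_pos: [0.59, 0.038, 0.0952]
eef_rot: [-179.3, 34.5, -80.1]
contact_force: [1.1, 0.3, 0.5]
gripper_width: 0.0005
gripper_force: 0.1
```

Run:
```python
from h import *
go([rw((-21.5,-13,97))])
```

```text
t 11.03 rack tcp mm [-21.3  -5.   95.2] toolz [ 0.566 -0.003 -0.824] tooly [-0.011  1.    -0.011] lean 34.5 q [ -1.7  27.5  -1.8 -35.9 -71.6  26.4] F [1.1 0.3 0.5]
[0.598  0.0391 0.097 ] share [-0.   -0.03 -0.01] n 1.0
```

Call:
step_arm(plan=[[0,0.006,0,0,0],[0,0.006,0,0,0]])

```text
time_s: 11.2
tcp_pos: [0.5889, 0.0379, 0.095]
eef_rot: [-179.2, 34.4, -80.0]
contact_force: [2.2, -0.6, 1.3]
gripper_width: 0.0004
gripper_force: 0.8
```

Call:
step_arm(plan=[[0,0.006,0,0,0],[0,0.006,0,0,0]])

```text
time_s: 11.37
tcp_pos: [0.5879, 0.0377, 0.0951]
eef_rot: [-179.2, 34.4, -80.0]
contact_force: [3.8, 0.5, 1.9]
gripper_width: 0.0003
gripper_force: 2.1
```

Run:
```python
from h import *
go([rw((-21.5,-13,97))])
```

```text
t 11.37 rack tcp mm [-21.3  -2.8  95.1] toolz [ 0.566 -0.004 -0.825] tooly [-0.011  1.    -0.012] lean 34.4 q [ -1.7  27.4  -2.1 -36.  -71.4  26.6] F [3.8 0.5 1.9]
[0.598  0.0391 0.097 ] share [-0.   -0.04 -0.01] n 1.0
```

Call:
step_arm(plan=[[-0.004,-0.006,0.02,0,0],[-0.006,-0.006,0.04,0,0],[-0.006,-0.006,0.056,0,0],[-0.006,-0.006,0.064,0,0],[-0.006,-0.006,0.064,0,0]])

```text
time_s: 11.78
tcp_pos: [0.5867, 0.0484, 0.0822]
eef_rot: [-179.3, 34.5, -80.0]
contact_force: [1.1, -1.8, 3.6]
gripper_width: 0.0008
gripper_force: 2.9
```

```bash
cat >> h.py <<'E'
def fl():
    s,R,T,p=st(); F=Rk.T@np.array(s['contact_force']); d=p*1000-[-8.6,0,82.3]
    print('height over flat',round(d@[-.574,0,.819],1),'across(+tool x)',round(-d@[.819,0,.574],1),'y',round(p[1]*1000,1),'| F out',round(F@[-.574,0,.819],1),'Fy',round(F[1],1),'Facross',round(F@[.819,0,.574],1))
E
python3 -c "
from h import *
fl()"
```

```text
t 11.78 rack tcp mm [-10.6  -3.4  82.2] toolz [ 0.566 -0.001 -0.824] tooly [-0.012  1.    -0.01 ] lean 34.5 q [ -0.8  28.   -2.9 -36.4 -69.9  26.8] F [ 1.1 -1.8  3.6]
height over flat 1.1 across(+tool x) 1.7 y -3.4 | F out 4.1 Fy -0.8 Facross 0.5
```

Call:
step_arm(plan=[[0,0,0.01,0,0],[0,0,0.01,0,0]])

```text
time_s: 11.95
tcp_pos: [0.587, 0.0487, 0.0816]
eef_rot: [-179.2, 34.4, -79.9]
contact_force: [-0.5, -5.1, 11.0]
gripper_width: 0.0006
gripper_force: 6.9
```

Call:
step_arm(plan=[[0,0,0.008,0,0],[0,0,0.008,0,0]])

```text
time_s: 12.12
tcp_pos: [0.5878, 0.0489, 0.0815]
eef_rot: [-179.0, 34.3, -79.8]
contact_force: [-0.8, -9.6, 19.9]
gripper_width: 0.0005
gripper_force: 12.0
```

```bash
python3 -c "
from h import *
fl()"
```

```text
t 12.12 rack tcp mm [-10.2  -4.5  81.5] toolz [ 0.564 -0.004 -0.826] tooly [-0.013  1.    -0.014] lean 34.3 q [ -0.7  28.   -3.  -36.4 -69.6  26.9] F [-0.8 -9.6 19.9]
height over flat 0.2 across(+tool x) 1.8 y -4.5 | F out 21.7 Fy 2.3 Facross 3.7
```

Call:
step_arm(plan=[[0,0.004,-0.006,0,0],[0,0.008,-0.007,0,0],[0,0.012,-0.007,0,0]])

```text
time_s: 12.37
tcp_pos: [0.5857, 0.0484, 0.0817]
eef_rot: [-179.0, 34.4, -79.9]
contact_force: [4.0, -4.2, 10.0]
gripper_width: 0.0007
gripper_force: 6.2
```

Call:
step_arm(plan=[[0,0.006,0,0,0],[0,0.008,0,0,0]])

```text
time_s: 12.53
tcp_pos: [0.5838, 0.0481, 0.0817]
eef_rot: [-179.0, 34.4, -79.9]
contact_force: [4.9, -2.9, 9.0]
gripper_width: 0.0004
gripper_force: 5.9
```

```bash
python3 -c "
from h import *
fl()"
```

```text
t 12.53 rack tcp mm [-10.4  -0.4  81.7] toolz [ 0.565 -0.006 -0.825] tooly [-0.011  1.    -0.015] lean 34.4 q [ -0.8  27.7  -3.5 -36.5 -69.5  27.1] F [ 4.9 -2.9  9. ]
height over flat 0.5 across(+tool x) 1.8 y -0.4 | F out 9.5 Fy -4.4 Facross 2.2
```

Call:
step_arm(plan=[[0,0.006,0,0,0],[0,0.01,0,0,0]])

```text
time_s: 12.7
tcp_pos: [0.5818, 0.0478, 0.0817]
eef_rot: [-178.9, 34.4, -79.9]
contact_force: [4.8, -3.7, 9.9]
gripper_width: 0.0002
gripper_force: 5.7
```

Call:
step_arm(plan=[[0,0.006,0,0,0],[0,0.012,0,0,0]])

```text
time_s: 12.87
tcp_pos: [0.5783, 0.0472, 0.0816]
eef_rot: [-179.0, 34.4, -79.9]
contact_force: [3.6, -4.9, 12.2]
gripper_width: 0.0002
gripper_force: 6.0
```

Call:
step_arm(plan=[[0,0.006,0,0,0],[0,0.012,0,0,0]])

```text
time_s: 13.03
tcp_pos: [0.5752, 0.0467, 0.0816]
eef_rot: [-179.0, 34.4, -79.9]
contact_force: [4.3, -4.4, 10.7]
gripper_width: 0.0006
gripper_force: 6.1
```

```bash
python3 -c "
from h import *
fl()"
```

```text
t 13.03 rack tcp mm [-10.4   8.3  81.6] toolz [ 0.565 -0.005 -0.825] tooly [-0.011  1.    -0.014] lean 34.4 q [ -1.   27.1  -4.5 -36.6 -69.2  27.5] F [ 4.3 -4.4 10.7]
height over flat 0.5 across(+tool x) 1.9 y 8.3 | F out 11.6 Fy -3.6 Facross 2.0
```

Call:
step_arm(plan=[[0,0.008,-0.006,0,0],[0,0.018,-0.012,0,0],[0,0.028,-0.012,0,0],[0,0.038,-0.012,0,0],[0,0.048,-0.012,0,0],[0,0.058,-0.012,0,0],[0,0.068,-0.012,0,0],[0,0.078,-0.012,0,0]])

```text
time_s: 13.7
tcp_pos: [0.5531, 0.0425, 0.082]
eef_rot: [-179.4, 34.5, -80.1]
contact_force: [-0.3, 0.0, -0.5]
gripper_width: 0.0004
gripper_force: 0.0
```

Run:
```python
from h import *
fl()
im=eyes.capture('wrist')[:,:,::-1]; cv2.imwrite('pics/w4.png',im[60:400,100:600])
```

```text
t 13.7 rack tcp mm [-11.2  30.8  82. ] toolz [ 0.566  0.    -0.824] tooly [-0.012  1.    -0.008] lean 34.5 q [ -1.5  25.8  -6.9 -36.6 -68.9  28.3] F [-0.3  0.  -0.5]
height over flat 1.2 across(+tool x) 2.3 y 30.8 | F out -0.5 Fy 0.2 Facross -0.2
```

View pics/w4.png

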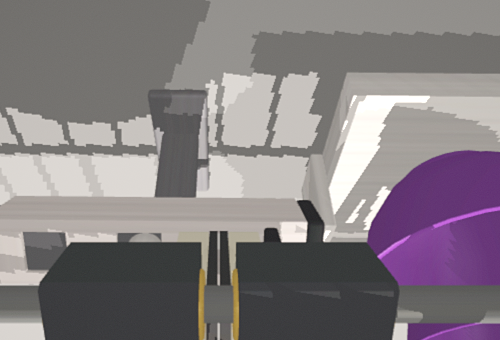

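The wrist crop shows the next hole at about (140,238) almost over the pin at (148,238), so roughly 3–4 mm remain. I'll push on slowly.

Call:
step_arm(plan=[[0,0.006,0,0,0],[0,0.01,0,0,0]])

```text
time_s: 13.92
tcp_pos: [0.5515, 0.0421, 0.0821]
eef_rot: [-179.3, 34.5, -80.1]
contact_force: [1.4, -0.0, -1.5]
gripper_width: 0.0005
gripper_force: 0.6
```

Call:
step_arm(plan=[[0,0.006,0,0,0],[0,0.006,0,0,0]])

```text
time_s: 14.08
tcp_pos: [0.5504, 0.0419, 0.0823]
eef_rot: [-179.3, 34.5, -80.1]
contact_force: [1.6, 0.4, -0.6]
gripper_width: 0.0005
gripper_force: 0.5
```

Run:
```python
from h import *
fl()
im=eyes.capture('wrist')[:,:,::-1]; cv2.imwrite('pics/w5.png',cv2.resize(im[260:330,100:440],None,fx=2.3,fy=2.3))
```

```text
t 14.08 rack tcp mm [-11.4  33.6  82.3] toolz [ 0.566 -0.002 -0.824] tooly [-0.011  1.    -0.01 ] lean 34.5 q [ -1.6  25.6  -7.3 -36.7 -68.8  28.5] F [ 1.6  0.4 -0.6]
height over flat 1.6 across(+tool x) 2.3 y 33.6 | F out -0.6 Fy -1.6 Facross -0.2
```

View pics/w5.png

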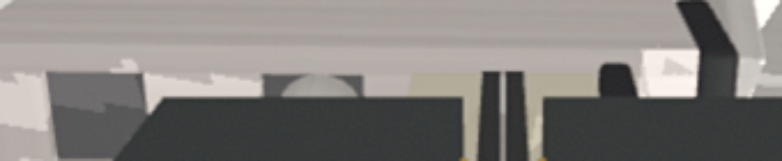

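Call:
step_arm(plan=[[0,0.006,0,0,0],[0,0.006,0,0,0]])

```text
time_s: 14.3
tcp_pos: [0.549, 0.0416, 0.0823]
eef_rot: [-179.3, 34.5, -80.1]
contact_force: [1.7, 0.5, -0.5]
gripper_width: 0.0005
gripper_force: 0.7
```

Call:
step_arm(plan=[[0,0.006,0,0,0],[0,0.006,0,0,0]])

```text
time_s: 14.47
tcp_pos: [0.5478, 0.0414, 0.0823]
eef_rot: [-179.2, 34.5, -80.0]
contact_force: [2.1, 1.2, -2.2]
gripper_width: 0.0003
gripper_force: 1.3
```

```bash
python3 -c "
from h import *
fl()"
```

```text
t 14.47 rack tcp mm [-11.4  36.2  82.3] toolz [ 0.566 -0.003 -0.825] tooly [-0.011  1.    -0.011] lean 34.5 q [ -1.6  25.4  -7.6 -36.7 -68.7  28.6] F [ 2.1  1.2 -2.2]
height over flat 1.7 across(+tool x) 2.3 y 36.2 | F out -2.3 Fy -2.3 Facross -0.6
```

Call:
step_arm(plan=[[0,0.006,0,0,0],[0,0.006,0,0,0]])

```text
time_s: 14.63
tcp_pos: [0.5473, 0.0413, 0.0824]
eef_rot: [-179.1, 34.4, -80.0]
contact_force: [6.5, 1.6, -2.2]
gripper_width: 0.0005
gripper_force: 2.8
```

Call:
step_arm(plan=[[0,0.006,0,0,0],[0,0.006,0,0,0]])

```text
time_s: 14.8
tcp_pos: [0.547, 0.0412, 0.0825]
eef_rot: [-179.0, 34.4, -80.0]
contact_force: [8.6, 3.1, -3.3]
gripper_width: 0.0006
gripper_force: 4.3
```

```bash
python3 -c "
from h import *
fl()"
```

```text
t 14.8 rack tcp mm [-11.5  37.   82.5] toolz [ 0.565 -0.007 -0.825] tooly [-0.01   1.    -0.015] lean 34.4 q [ -1.7  25.2  -7.8 -36.8 -68.4  28.8] F [ 8.6  3.1 -3.3]
height over flat 1.9 across(+tool x) 2.3 y 37.0 | F out -3.7 Fy -9.0 Facross -0.5
```

Call:
step_arm(plan=[[0,-0.008,0,0,0],[0,-0.018,0,0,0],[0,-0.018,-0.05,0,0],[0,-0.018,-0.15,0,0],[0,-0.018,-0.3,0,0],[0,-0.018,-0.45,0,0],[0,-0.018,-0.6,0,0],[0,-0.018,-0.6,0,0]])

```text
time_s: 15.47
tcp_pos: [0.5639, -0.0473, 0.2127]
eef_rot: [-178.8, 34.1, -79.8]
contact_force: [1.0, 0.0, 1.7]
gripper_width: 0.0006
gripper_force: 0.0
```

Run:
```python
from h import *
fl()
w=eyes.capture('wrist')[:,:,::-1]; t=eyes.capture('top')[:,:,::-1]
a=w[100:380,130:600]; b=cv2.resize(t[70:320,160:420],None,fx=1.2,fy=1.2)
h=max(a.shape[0],b.shape[0]); a=cv2.copyMakeBorder(a,0,h-a.shape[0],0,0,0); b=cv2.copyMakeBorder(b,0,h-b.shape[0],0,0,0)
cv2.imwrite('pics/end.png',np.hstack([a,b]))
```

```text
t 15.47 rack tcp mm [-101.6   34.   212.7] toolz [ 0.561 -0.008 -0.828] tooly [-0.011  1.    -0.017] lean 34.1 q [ -9.   20.8   3.7 -32.6 -85.   25.2] F [1.  0.  1.7]
height over flat 160.2 across(+tool x) 1.3 y 34.0 | F out 1.5 Fy -1.0 Facross 0.9
```

View pics/end.png

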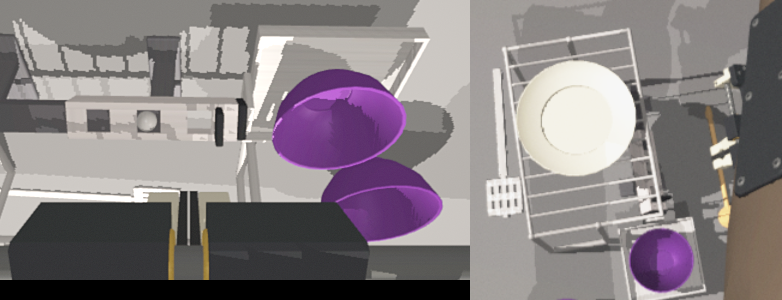

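The left half shows the pin out in the second hole at (148,120), with the bowl upright in the tray. The right half shows the plate and the slotted spoon unmoved. I'll use one last picture to check the shaker and the wooden spoon.

Run:
```python
from h import *
im=eyes.capture('scene')[:,:,::-1]; cv2.imwrite('pics/end2.png',im[100:460,170:540])
d=np.abs(im.astype(int)-cv2.imread('pics/scene0.png')).sum(2)
print('shaker diff',d[205:242,232:256].mean(),'slotted',d[345:440,290:410].mean())
```

```text
shaker diff 10.10472972972973 slotted 53.557719298245615
```

View pics/end2.png

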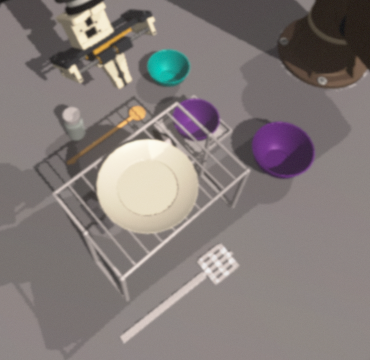

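The shaker (72,120), both spoons and the plate are where they were, and the bowl is upright in its tray. I'm handing the job in.

```bash
python3 -c "
from plant import workorder
print(workorder.close_job())"
```

```text
the job is handed in; nothing more can be done
None
```

The pin has sprung out in the next hole and locks the tube (9 N on the lug no longer moves it). The gripper is clear, the purple bowl is upright in its tray, and in the final pictures the plate, shaker and spoons look unmoved. I handed the job in at about 16 s; no verdict came back. To lean the tool I pushed against the arm's reach limit, and joint 3 read 71.711° there against a range end of 71.71°.

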